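# Finish the jar tray and draw the locking pin

### The arm

A 6-joint arm with a two-finger parallel gripper is mounted at the origin on the work surface. World frame = base frame: x ahead of the robot, y to its left, z up, the work surface at z = 0. Lengths are in mm, angles in degrees, forces in N, time in s.
With the tool pointing down it reaches from about 350 to 850 mm from the base axis. Payload 8.1 kg.
Tool frame: the origin (TCP) lies on the front face of the gripper's body, between the roots of the fingers; the fingertips stand r.finger_overhang ahead of it and the grasp point (between the pads) lies 54 mm ahead of it (r.finger_overhang is the distance from the TCP to the fingertips, in mm); y points along the fingers, z is the direction in which the jaws open and shut, and the axes are right-handed (so a half turn about y gives the same grasp; the last joint's range is limited). The gripper opens to 85 mm and grips with 20 to 120 N. Pads are 22 mm wide; open, the fingers measure 114 mm over their backs; the gripper's body (76 mm by 85 mm) begins 54 mm behind the grasp point. The pads swing forward as they close: fully open they stand 13 mm farther back than shut.
Start: joints at [-77.888, 7.471, 85.268, -0, 87.261, -4.893], TCP at [175.497, -573.765, 303.892] pointing down, gripper open.
Joint ranges: [-169.43, 169.43], [-51.17, 129.36], [1.28, 143.12], [-76.62, 256.62], [0, 156.53], [-152.29, 152.29]. Speed limits (degrees/s): [136.94, 136.94, 159.86, 180, 180, 180].

### API

Orientations are given as [roll, pitch, yaw] about the fixed x, y, z axes, in that order (R = Rz(yaw) Ry(pitch) Rx(roll)).
In Python, from bench import r gives the robot as it stands. The module is installed in compiled form; this text tells all that it offers.
- The arm moves only by the tool arm_command, never from a script. Its argument "increments" is a list of rows, each a list of 6 numbers: the shift along the tool's x, y, z in m, then the turn, a rotation vector about the tool's x, y, z in rad. In form: [[tx, ty, tz, wx, wy, wz], ...]. A call has exactly 10 rows; each row is the pose to reach, as a shift and turn from the pose commanded when the call began, along the tool's axes at that moment; what a row does not reach only later rows make up. A row lasts 1/8 s, in which the tool goes at most 62.5 mm and 10.7 degrees, less where a joint would pass 70% of its speed; a pose out of reach is approached as far as the arm can. A call with a gripper value outside its range is refused whole. "jaw" is the gripper's target within -1 to 1 (shut at 1, half-way at 0, fully open at -1), set as the call begins (left out, the last holds). The fingers move at their own pace and stop on an object; "force" is the grip in N (left out, the last holds). Time passes only in rows, so rows that repeat a pose let the fingers close, or fill a call up. It gives the time, the measured TCP pose, the force and the opening at its end, in the units of the state.
- r.sense(): the state, without advancing time (a new reading comes with each control period).
- r.snapshot(name): name is "scene" or "top" or "wrist"; returns the picture (480x640x3 uint8, red, green, blue); there is no depth.
- r.camera_model(name): a dict with "intrinsics" (3x3 intrinsics, pixels), "cam_to_world" (4x4, takes a point from camera to world coordinates). Camera axes: x right, y down, z forward; pixel columns grow to the right and rows downward; lengths in mm; the calibration is good to about 2 mm. A picture is of the moment at which its call begins: read the wrist's pose just before it. camera_model takes no time and is no camera call; for the wrist camera it gives the pose at the moment of the call.
- r.hand_in(): hands the job in, once; it reports no verdict.
Trained networks look in the newest picture that a camera, given by its name, has taken for a name from the list of things; names that differ only in an ending like _2 or _b are one class to them, and where a whole thing is asked for, a point or a joint stands for the part that bears it (a point fixed in the world has none). Each returns a list of dicts, best first, with "conf" (0 to 1); they miss things now and then, are a little off and sometimes report something else, mostly with a low value. They report only what shows in the picture. A call takes as long as a camera call.
- r.trace(camera, target): "mask" (480x640 bool, what is visible of it) and "position" ([column, row] in pixels, amid what is visible of it).
- r.spot_point(camera, target): "position" ([column, row] in pixels: a listed point, or the origin of a listed thing).
The state is a dict: "time": time; "joint_pos": joint angles; "qd": joint speeds; "joint_efforts": joint torques, N m; "tool_pos": TCP position; "tcp_rot": TCP orientation; "ft_force": force on the tool from outside, world axes, zero at the start; "wrist_torque": the same for the moment, N m; "finger_gap": finger opening in mm.
Only numpy, scipy, OpenCV 4.12 (cv2) and the standard library are available. Lean on these libraries where they do the work, as an engineer would, in place of code of your own. Each camera call takes 0.05 s, during which the arm holds its last target.

### The job

Pack the two loose copper-lidded jars into the two empty cells of the cardboard tray, one upright in each, setting the glass down gently and letting go. Then pull the black-handled locking pin straight up, without forcing it sideways, until its whole yellow band shows above the blue bushing but the red part is still inside it, so that the tray can be rolled away; finish while holding the pin still there. Leave the jars already packed, the label roll, the phone and the grey channel where they are.

Things in the scene. Friction and masses are not known exactly. Their poses are not given: they have to be found in the camera images.
- station: fixed roller conveyor, 200 (its x) x 470 mm (y), carrying a 172 x 172 mm cardboard tray, open on top: walls and cross of dividers 4 mm thick, rims 74 mm above the table, 2 x 2 cells 80 x 80 mm inside, floors 34 mm above the table. A blue bushing block stands at its y = +150 mm. Origin on the table top under the tray's centre, z up; all its parts are fixed to it
- bushing_top (a point): centre of the bore's mouth (station x = 0, y = 150 mm) on top of the blue bushing block, 105 mm above the table; block 80 (station x) x 44 mm, from 65 to 105 mm up; vertical through bore 15 mm wide. Below it the pin passes a dark steel ear of the tray, 36 to 44 mm above the table
- cell0 (a point): centre of the floor of the tray cell at station x = -42 mm, y = -42 mm; empty at the start
- cell1 (a point): centre of the floor of the tray cell at station x = -42 mm, y = 42 mm; holds a packed jar
- cell2 (a point): centre of the floor of the tray cell at station x = 42 mm, y = -42 mm; holds a packed jar
- cell3 (a point): centre of the floor of the tray cell at station x = 42 mm, y = 42 mm; empty at the start
- pin: loose steel pin upright in the bore, 0.18 to 0.31 kg; origin at its lower tip, z up. From the tip: shank 14 mm thick to 85 mm (red 0-25, steel 25-45, yellow 45-55, steel to 85), collar 30 mm wide to 91, black round handle 22 mm thick 91-146 mm. At the start the collar rests on the bushing, tip 20 mm above the table; only weight and light friction resist. Raised 40 mm: yellow just out; 60: red shows
- jar_a: sealed glass jar of pale green jelly, upright, 54 mm in diameter, 90 mm tall, white label, copper-coloured lid (also 54 mm wide) over the top 16 mm, a 4 mm gap under the lid; 0.14 to 0.28 kg; origin at the centre of its underside, z up. Stands loose on the table at the start, to be packed
- jar_b: sealed glass jar of pale green jelly, upright, 54 mm in diameter, 90 mm tall, white label, copper-coloured lid (also 54 mm wide) over the top 16 mm, a 4 mm gap under the lid; 0.14 to 0.28 kg; origin at the centre of its underside, z up. Stands loose on the table at the start, to be packed
- packed_a: sealed glass jar of pale green jelly, upright, 54 mm in diameter, 90 mm tall, white label, copper-coloured lid (also 54 mm wide) over the top 16 mm, a 4 mm gap under the lid; 0.14 to 0.28 kg; origin at the centre of its underside, z up. Already packed in cell2, leave it there
- packed_b: sealed glass jar of pale green jelly, upright, 54 mm in diameter, 90 mm tall, white label, copper-coloured lid (also 54 mm wide) over the top 16 mm, a 4 mm gap under the lid; 0.14 to 0.28 kg; origin at the centre of its underside, z up. Already packed in cell1, leave it there
- label_roll: bystander: white paper label roll lying flat, 76 mm in diameter, 45 mm tall, 38 mm hole; origin at the centre of its underside
- phone: bystander: black phone lying flat, 148 (its x) x 72 x 9 mm; origin at the centre of its underside
- channel: bystander: grey plastic channel lying open side up, 34 x 160 (its y) x 22 mm; origin at the centre of its underside

How it is judged (in metres and radians):
On the way, in this order (a step that is already met when the one before it is completed fails the run):
1. both loose jars stand upright in cells of the tray, one in each, released ((horizontal distance between jar_a and cell0 below 0.02 m or horizontal distance between jar_a and cell1 below 0.02 m or horizontal distance between jar_a and cell2 below 0.02 m or horizontal distance between jar_a and cell3 below 0.02 m) and z of jar_a in the frame of station between 0.029 and 0.039 m and angle between each of jar_a, jar_b's own z axis and vertical below 0.12 rad and (horizontal distance between jar_b and cell0 below 0.02 m or horizontal distance between jar_b and cell1 below 0.02 m or horizontal distance between jar_b and cell2 below 0.02 m or horizontal distance between jar_b and cell3 below 0.02 m) and z of jar_b in the frame of station between 0.029 and 0.039 m and contact force between each of jar_a, jar_b and the fingers below 0.5 N), for 0.2 s.
2. the pin is held in the fingers with its whole yellow band above the bushing and the red still inside (z of pin in the frame of station between 0.057 and 0.083 m and horizontal distance between pin and bushing_top below 0.006 m and angle between the z axis of pin and the z axis of station, either way round below 0.06 rad and contact force between pin and the fingers above 2 N and contact force between pin and station below 15 N and linear speed of pin below 0.03 m/s), for 0.2 s.
At the end, for the whole second after the job is handed in: all four jars upright (0.12 rad), one per cell within 20 mm of its centre, the new ones released; the pin held still in the fingers (over 2 N), raised 37 to 63 mm from its start, within 6 mm and 0.06 rad of the bore axis, pressing on the station below 15 N (all of step 1 and all of step 2 and (horizontal distance between packed_a and cell0 below 0.02 m or horizontal distance between packed_a and cell1 below 0.02 m or horizontal distance between packed_a and cell2 below 0.02 m or horizontal distance between packed_a and cell3 below 0.02 m) and z of packed_a in the frame of station between 0.029 and 0.039 m and angle between each of packed_a, packed_b's own z axis and vertical below 0.12 rad and (horizontal distance between packed_b and cell0 below 0.02 m or horizontal distance between packed_b and cell1 below 0.02 m or horizontal distance between packed_b and cell2 below 0.02 m or horizontal distance between packed_b and cell3 below 0.02 m) and z of packed_b in the frame of station between 0.029 and 0.039 m); the arm keeps its last pose, push and grip.
It fails at once if the pin is forced against the bushing with more than 40 N (contact force between pin and station above 40 N).
It fails at once if the pin leaves the bore (z of pin in the frame of station above 0.104 m).
It fails at once if a jar is dropped (falls free at over 0.5 m/s, from about 13 mm) or pressed on the station with over 60 N (contact force between any of jar_a, jar_b and station above 60 N or (contact force between jar_a and the fingers below 0.5 N and linear speed of jar_a above 0.5 m/s) or (contact force between jar_b and the fingers below 0.5 N and linear speed of jar_b above 0.5 m/s)).
It fails at once if a jar is knocked over (angle between any of jar_a, jar_b, packed_a, packed_b's own z axis and vertical above 0.6 rad).
It fails at once if a jar already packed, the label roll, phone or channel is moved by more than 20 mm (distance of any of packed_a, packed_b, label_roll, phone, channel from where it was at the start of the episode above 0.02 m).
It also fails if it takes over 62 s, if anything falls off the work surface, if the arm or the gripper's body presses on something with over 40 N, if the wrist force passes 120 N, or if a joint passes its speed limit or range.

## Working session

There is one attempt and no reset: what is moved stays moved. The work goes in short steps, Python scripts to look and compute and a tool call to move; the robot and the scene stay as the last step left them, time stands still between calls to the robot, and variables do not carry over. Pictures are saved under pics/ and viewed, and the job is handed in when it is done.

Besides the shell and the picture viewer there is one more tool, called after ">>>" as name([rows], argument=value, ...), one row to a line, values as JSON. arm_command: Moves the arm, as the interface text tells. Its arguments: {"type":"object","properties":{"increments":{"type":"array","items":{"type":"array","items":{"type":"number"}}},"jaw":{"type":"number"},"force":{"type":"number"}},"required":["increments"]}

```bash
mkdir -p pics
python3 - <<'E'
from bench import r
import cv2
s=r.sense();print(s, r.finger_overhang)
for n in ("scene","top","wrist"):
    im=r.snapshot(n);cv2.imwrite(f"pics/{n}0.png",im[:,:,::-1])
    m=r.camera_model(n);print(n,m["intrinsics"],m["cam_to_world"])
E
```

```text
{'time': 0.0, 'joint_pos': array([-7.78904027e+01,  7.51629391e+00,  8.53307316e+01, -1.82928227e-03,
        8.72582792e+01, -4.89377572e+00]), 'qd': array([ 0.00328801, -0.02345648, -0.0411822 ,  0.01161855,  0.16436075,
       -0.05500115]), 'joint_efforts': array([-1.82345084e-03, -5.69400537e+01, -5.00556993e+01, -4.48512310e-04,
        1.46819896e-02,  1.19047615e-05]), 'tool_pos': array([ 175.37588814, -573.36933069,  302.81799427]), 'tcp_rot': array([-9.01050767e+01,  7.16303979e-03, -1.62996544e+02]), 'ft_force': array([ 0.32858484,  0.1661628 , -0.05954352]), 'wrist_torque': array([-0.00913892, -0.01129639, -0.01425032]), 'finger_gap': 85.5133413607205} 72.6
scene [[471.3826403    0.         315.81389259]
 [  0.         471.3826403  242.57318468]
 [  0.           0.           1.        ]] [[-4.49368709e-01  7.65508886e-01 -4.60503972e-01  9.41004519e+02]
 [ 8.93235810e-01  3.93126802e-01 -2.18130936e-01  2.26995281e+02]
 [ 1.40552843e-02 -5.09359855e-01 -8.60438834e-01  7.67167568e+02]
 [ 0.00000000e+00  0.00000000e+00  0.00000000e+00  1.00000000e+00]]
top [[446.83435856   0.         316.26041535]
 [  0.         446.83435856 232.88489683]
 [  0.           0.           1.        ]] [[-6.38515271e-02 -9.74814486e-01  2.13681307e-01  3.78277240e+02]
 [-9.97944594e-01  6.35364395e-02 -8.34909092e-03  6.17824550e+01]
 [-5.43773467e-03 -2.13775207e-01 -9.76867745e-01  1.00209391e+03]
 [ 0.00000000e+00  0.00000000e+00  0.00000000e+00  1.00000000e+00]]
wrist [[399.79986685   0.         323.80827983]
 [  0.         399.79986685 244.06582187]
 [  0.           0.           1.        ]] [[ 2.92259748e-01 -9.15815773e-01 -2.75437305e-01  2.45590544e+02]
 [-9.56338361e-01 -2.80202517e-01 -8.30872350e-02 -5.52098519e+02]
 [-1.08562564e-03  2.87694315e-01 -9.57721673e-01  3.73167872e+02]
 [ 0.00000000e+00  0.00000000e+00  0.00000000e+00  1.00000000e+00]]
```

View pics/scene0.png

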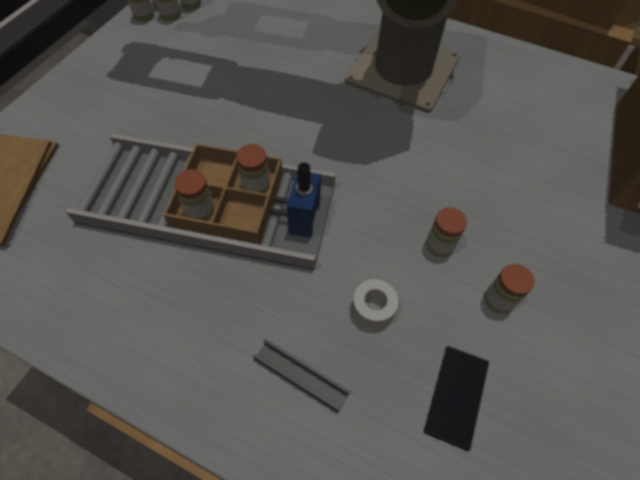

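View pics/top0.png

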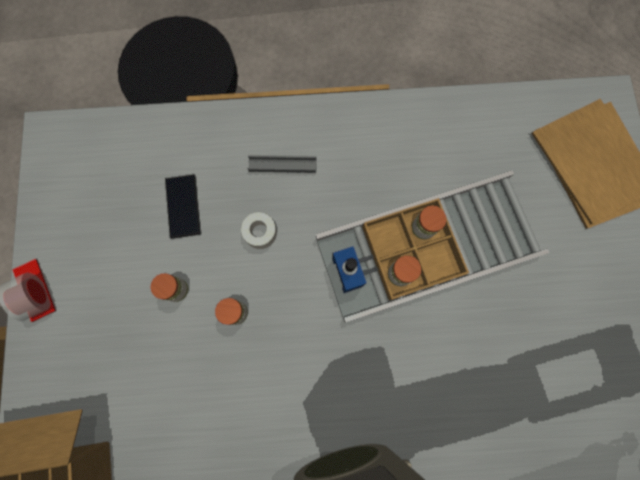

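```bash
cat > h.py <<'E'
from bench import r
import numpy as np, cv2
from scipy.spatial.transform import Rotation as Ro
def ray(cam,px,z,m=None):
    m=m or r.camera_model(cam);K=m["intrinsics"];T=m["cam_to_world"]
    d=T[:3,:3]@np.linalg.solve(K,[px[0],px[1],1.]);o=T[:3,3]
    return o+d*(z-o[2])/d[2]
def proj(cam,P,m=None):
    m=m or r.camera_model(cam);T=np.linalg.inv(m["cam_to_world"])
    p=T[:3,:3]@np.asarray(P,float)+T[:3,3];q=m["intrinsics"]@p;return q[:2]/q[2]
def R(s): return Ro.from_euler('xyz',s["tcp_rot"],degrees=True)
E
python3 - <<'E'
from h import *
for cam in("scene","top"):
  for t,z in (("cell0",34),("cell1",34),("cell2",34),("cell3",34),("bushing_top",105),("jar_a",0),("pin",20),("label_roll",0),("phone",0),("channel",0),("station",0)):
    for d in r.spot_point(cam,t)[:5]:
        print(cam,t,round(d["conf"],2),np.round(d["position"],1),np.round(ray(cam,d["position"],z)[:2],1))
E
```

```text
scene cell0 0.86 [243.9 218.7] [ 563.6 -101. ]
scene cell0 0.77 [255. 185.] [ 486.4 -122.5]
scene cell0 0.71 [199.  211.9] [ 588.9 -183.4]
scene cell0 0.63 [214.6 179.8] [ 511.6 -199. ]
scene cell1 0.86 [243.9 218.7] [ 563.6 -101. ]
scene cell1 0.77 [255. 185.] [ 486.4 -122.5]
scene cell1 0.71 [199.  211.9] [ 588.9 -183.4]
scene cell1 0.63 [214.6 179.8] [ 511.6 -199. ]
scene cell2 0.86 [243.9 218.7] [ 563.6 -101. ]
scene cell2 0.77 [255. 185.] [ 486.4 -122.5]
scene cell2 0.71 [199.  211.9] [ 588.9 -183.4]
scene cell2 0.63 [214.6 179.8] [ 511.6 -199. ]
scene cell3 0.86 [243.9 218.7] [ 563.6 -101. ]
scene cell3 0.77 [255. 185.] [ 486.4 -122.5]
scene cell3 0.71 [199.  211.9] [ 588.9 -183.4]
scene cell3 0.63 [214.6 179.8] [ 511.6 -199. ]
scene bushing_top 0.69 [302.8 191. ] [503.6  -8.1]
scene bushing_top 0.25 [253.4 184.6] [531.  -91.6]
scene jar_a 0.73 [498.6 298.6] [485.4 373.6]
scene jar_a 0.59 [441.1 244.7] [426.1 245.8]
scene label_roll 0.71 [374.2 311.9] [609.4 186.2]
scene phone 0.98 [455.8 398.9] [686.5 359.8]
scene channel 0.83 [300.5 377.2] [767.7 124.2]
scene channel 0.6 [370
[... 767 characters left out ...]
3.8 229.5] [ 582.2 -185.1]
top cell3 0.97 [402.1 272. ] [ 491.  -127.1]
top cell3 0.94 [439.  260.2] [ 511.6 -210.2]
top cell3 0.93 [387.6 238.5] [ 567.1 -103. ]
top cell3 0.75 [423.7 225.9] [ 590.4 -185.8]
top cell3 0.47 [423.8 229.5] [ 582.2 -185.1]
top jar_a 0.64 [175.7 290. ] [487.4 375.4]
top jar_a 0.56 [232.2 312.6] [429.5 250.3]
top pin 0.62 [349.6 271.1] [502.1 -14.5]
top label_roll 0.79 [262.8 232.3] [606.8 175.7]
top label_roll 0.49 [409.4 252.1] [ 539.1 -155.1]
top phone 0.95 [182.8 209.4] [673.5 359.5]
top phone 0.39 [387.3 239.1] [ 572.4 -108. ]
top phone 0.17 [440.5 262.9] [ 510.  -222.4]
top channel 0.76 [282.1 162.6] [773.6 123.4]
top station 0.9 [408.3 253.2] [ 536.8 -152.3]
```

The top view shows the loose jars at (165,287) and (229,311), the empty cells at (388,238) and (439,260), and the pin at (350,267). The two cameras agree to about 4 mm. I'll go above the station first.

```bash
cat >> h.py <<'E'
def inc(pos,yaw,cur=None):
    s=r.sense(); Rc=R(s); p=s["tool_pos"] if cur is None else cur
    Rt=Ro.from_euler('xyz',[-90,0,yaw],degrees=True)
    print("t(m)",np.round(Rc.inv().apply(np.array(pos)-p)/1000,4),"w",np.round((Rc.inv()*Rt).as_rotvec(),4), "cur",np.round(p,1),np.round(s["tcp_rot"],2))
E
python3 -c "
from h import *
inc([535,-110,340],-121.2)"
```

```text
t(m) [-0.4794 -0.0361 -0.3383] w [-0.     -0.7294  0.    ] cur [ 175.5 -573.8  303.9] [ -90.     -0.   -162.99]
```

>>> arm_command([
  [-0.048, -0.004, -0.034, 0, -0.073, 0],
  [-0.096, -0.007, -0.068, 0, -0.146, 0],
  [-0.144, -0.011, -0.101, 0, -0.219, 0],
  [-0.192, -0.014, -0.135, 0, -0.292, 0],
  [-0.24, -0.018, -0.169, 0, -0.365, 0],
  [-0.288, -0.022, -0.203, 0, -0.438, 0],
  [-0.336, -0.025, -0.237, 0, -0.511, 0],
  [-0.384, -0.029, -0.271, 0, -0.584, 0],
  [-0.432, -0.032, -0.304, 0, -0.656, 0],
  [-0.479, -0.036, -0.338, 0, -0.729, 0],
], jaw=-1, force=30)

```text
time: 2.5
tool_pos: [535.7, -108.7, 340.2]
tcp_rot: [-90.0, 0.0, -121.1]
ft_force: [-0.0, -0.4, 0.6]
finger_gap: 85.1
```

Run:
```python
from h import *
s=r.sense();print(s["tool_pos"],s["tcp_rot"],s["qd"].max(),s["joint_pos"])
m=r.camera_model("wrist");im=r.snapshot("wrist");cv2.imwrite("pics/w1.png",im[:,:,::-1])
import pickle;pickle.dump((m,im),open("w1.pkl","wb"))
for t,z in (("cell0",34),("bushing_top",105),("pin",20),("station",0)):
    for d in r.spot_point("wrist",t)[:5]:
        print(t,round(d["conf"],2),np.round(d["position"],1),np.round(ray("wrist",d["position"],z,m)[:2],1))
```

```text
[ 535.66546145 -108.71871585  340.19012897] [-8.99650699e+01  9.83938262e-04 -1.21082060e+02] 47.35343555085242 [-1.68437183e+01 -1.57020559e+00  9.08533322e+01 -7.63809996e-03
  9.06827743e+01  1.42382486e+01]
cell0 0.72 [350.1 299.4] [ 507.9 -207.7]
cell0 0.63 [350.8 182.8] [ 568.1 -104.7]
pin 0.92 [230.6 129.9] [496.1  -5.6]
station 0.64 [344.6 233.2] [ 535.3 -152.9]
```

View pics/w1.png

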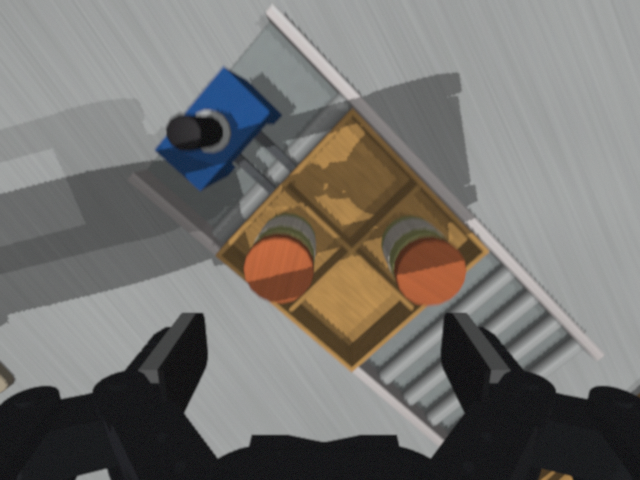

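The wrist view shows the tray with outer rim corners near (353,110), (487,247), (353,370) and (220,253), and the pin handle top at (184,132). I'll compare these with the other estimates.

Run:
```python
from h import *
import pickle;m,im=pickle.load(open("w1.pkl","rb"))
P=np.array([ray("wrist",p,74,m)[:2] for p in [(353,110),(487,247),(353,370),(220,253)]]);print(P.round(1),P.mean(0))
print(np.linalg.norm(np.roll(P,-1,0)-P,axis=1))
d=P[1]-P[0];print(np.degrees(np.arctan2(d[1],d[0])));d=P[2]-P[3];print(np.degrees(np.arctan2(d[1],d[0])))
d=P[2]-P[1];print(np.degrees(np.arctan2(d[1],d[0])));d=P[3]-P[0];print(np.degrees(np.arctan2(d[1],d[0])))
print("pin top",ray("wrist",(184,132),166,m))
inc([428,248,160],-121.2,cur=np.array([535,-110,340.]))
inc([428,248,118],-121.2)
s=r.sense();print(s["time"])
```

```text
[[ 599.2  -49.1]
 [ 643.2 -209.3]
 [ 479.9 -256.6]
 [ 438.7  -92.4]] [ 540.25862456 -151.84538558]
[166.14976575 170.04268127 169.36591762 166.19899822]
-74.63726284378023
-75.93271425049862
-163.83711540557596
-164.91245735187442
pin top [500.90992725  -7.51098298 166.        ]
t(m) [-0.2509  0.1799 -0.2769] w [0.0003 0.0001 0.0005] cur [ 535. -110.  340.] [-9.0020e+01 -3.0000e-02 -1.2119e+02]
t(m) [-0.2514  0.2217 -0.2768] w [0.0003 0.0001 0.0005] cur [ 534.6 -110.3  339.7] [-9.0020e+01 -3.0000e-02 -1.2119e+02]
2.75
```

>>> arm_command([
  [-0.028, 0.016, -0.031, 0, 0, 0],
  [-0.056, 0.031, -0.062, 0, 0, 0],
  [-0.084, 0.047, -0.092, 0, 0, 0],
  [-0.112, 0.062, -0.123, 0, 0, 0],
  [-0.14, 0.078, -0.154, 0, 0, 0],
  [-0.168, 0.093, -0.185, 0, 0, 0],
  [-0.196, 0.109, -0.216, 0, 0, 0],
  [-0.224, 0.125, -0.247, 0, 0, 0],
  [-0.251, 0.14, -0.277, 0, 0, 0],
  [-0.251, 0.14, -0.277, 0, 0, 0],
])

```text
time: 4.0
tool_pos: [426.6, 248.1, 198.4]
tcp_rot: [-90.1, -0.1, -121.2]
ft_force: [-0.4, 0.4, -0.1]
finger_gap: 84.9
```

Run:
```python
from h import *
s=r.sense();print(s["tool_pos"],s["qd"].round(1),s["joint_pos"])
m=r.camera_model("wrist");im=r.snapshot("wrist");cv2.imwrite("pics/w2.png",im[:,:,::-1])
for t,z in (("jar_a",0),):
    for d in r.spot_point("wrist",t)[:5]:
        print(t,round(d["conf"],2),np.round(d["position"],1),np.round(ray("wrist",d["position"],z,m)[:2],1))
```

```text
[426.623884   248.08760601 198.42599138] [-2.7 -1.1 -1.  -1.1  1.  -2.4] [ 2.42133884e+01 -4.63787288e+00  1.08826383e+02  1.77961908e-02
  7.59553487e+01  5.53932796e+01]
jar_a 0.87 [304.3   6.5] [488.9 373.7]
jar_a 0.56 [330.2 234.3] [429.8 245.3]
```

View pics/w2.png

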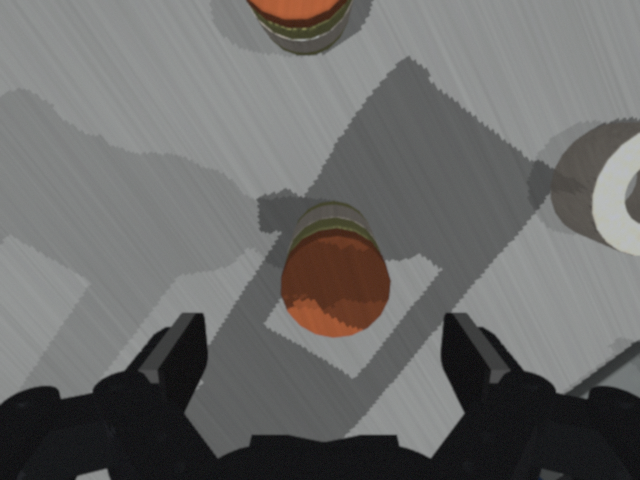

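The jar lid is at (336,285), centred between the fingers.

Run:
```python
from h import *
print(ray("wrist",(336,285),90))
inc([428.5,247.5,119],-120.5)
```

```text
[432.43499095 242.28726665  90.        ]
t(m) [-0.0009  0.0809 -0.0001] w [-0.0003 -0.0135  0.0006] cur [428.1 246.8 199.9] [-8.9980e+01 -3.0000e-02 -1.2127e+02]
```

>>> arm_command([
  [0, 0.012, 0.001, 0, -0.013, 0],
  [0, 0.024, 0.002, 0, -0.013, 0],
  [0, 0.036, 0.002, 0, -0.013, 0],
  [0, 0.048, 0.002, 0, -0.013, 0],
  [0, 0.06, 0.002, 0, -0.013, 0],
  [0, 0.072, 0.002, 0, -0.013, 0],
  [0, 0.078, 0.002, 0, -0.013, 0],
  [0, 0.081, 0.002, 0, -0.013, 0],
  [0, 0.081, 0.002, 0, -0.013, 0],
  [0, 0.081, 0.002, 0, -0.013, 0],
])

```text
time: 5.35
tool_pos: [430.0, 246.9, 119.3]
tcp_rot: [-90.0, 0.0, -120.5]
ft_force: [0.2, 0.2, -0.5]
finger_gap: 85.5
```

>>> arm_command([
  [0, 0, 0, 0, 0, 0],
  [0, 0, 0, 0, 0, 0],
  [0, 0, 0, 0, 0, 0],
  [0, 0, 0, 0, 0, 0],
  [0, 0, 0, 0, 0, 0],
  [0, 0, 0, 0, 0, 0],
  [0, 0, 0, 0, 0, 0],
  [0, 0, 0, 0, 0, 0],
  [0, 0, 0, 0, 0, 0],
  [0, 0, 0, 0, 0, 0],
], jaw=1, force=30)

```text
time: 6.6
tool_pos: [430.0, 246.9, 119.3]
tcp_rot: [-90.0, 0.0, -120.5]
ft_force: [-0.1, -1.6, 6.1]
finger_gap: 53.4
```

Run:
```python
from h import *
s=r.sense();print(s["tool_pos"],s["ft_force"],s["wrist_torque"],s["time"])
im=r.snapshot("wrist");cv2.imwrite("pics/w3.png",im[:,:,::-1])
```

```text
[429.98352388 246.85839377 119.30510441] [-0.09151781 -1.57607856  6.10818578] [-0.11959115  0.13577345 -0.00352702] 6.6
```

View pics/w3.png

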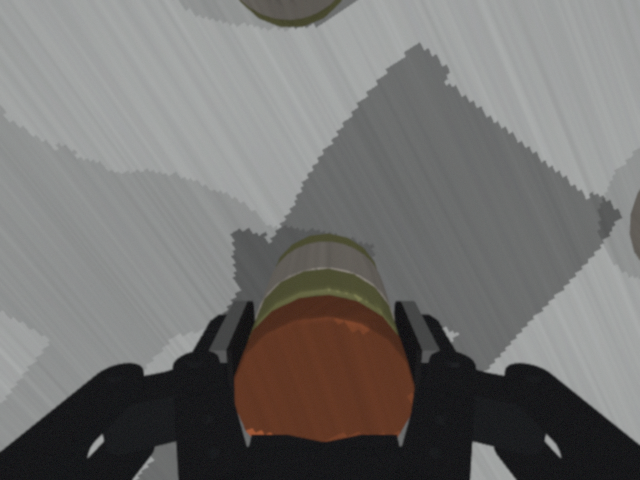

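>>> arm_command([
  [0, -0.01, 0, 0, 0, 0],
  [0, -0.03, 0, 0, 0, 0],
  [0, -0.055, 0, 0, 0, 0],
  [0, -0.08, 0, 0, 0, 0],
  [0, -0.11, 0, 0, 0, 0],
  [0, -0.14, 0, 0, 0, 0],
  [0, -0.165, 0, 0, 0, 0],
  [0, -0.185, 0, 0, 0, 0],
  [0, -0.195, 0, 0, 0, 0],
  [0, -0.196, 0, 0, 0, 0],
])

```text
time: 7.9
tool_pos: [429.8, 246.8, 315.1]
tcp_rot: [-90.0, 0.0, -120.5]
ft_force: [-0.3, 0.6, -1.7]
finger_gap: 53.4
```

Run:
```python
from h import *
inc([568,-101.7,315],-120.5)
print(r.sense()["joint_pos"])
```

```text
t(m) [2.302e-01 1.000e-04 2.959e-01] w [-0.0002  0.0003 -0.0004] cur [429.8 246.8 315.1] [-8.9990e+01  2.0000e-02 -1.2048e+02]
[ 2.39370110e+01 -9.18460722e+00  1.00589118e+02  2.51824401e-03
  8.85723904e+01  5.44170992e+01]
```

>>> arm_command([
  [0.015, 0, 0.019, 0, 0, 0],
  [0.04, 0, 0.052, 0, 0, 0],
  [0.07, 0, 0.09, 0, 0, 0],
  [0.102, 0, 0.131, 0, 0, 0],
  [0.134, 0, 0.172, 0, 0, 0],
  [0.165, 0, 0.212, 0, 0, 0],
  [0.195, 0, 0.25, 0, 0, 0],
  [0.217, 0, 0.28, 0, 0, 0],
  [0.23, 0, 0.296, 0, 0, 0],
  [0.23, 0, 0.296, 0, 0, 0],
])

```text
time: 9.15
tool_pos: [567.9, -102.4, 313.7]
tcp_rot: [-90.1, -0.0, -120.6]
ft_force: [0.1, 0.3, -1.4]
finger_gap: 53.5
```

Run:
```python
from h import *
m=r.camera_model("wrist");im=r.snapshot("wrist");cv2.imwrite("pics/w4.png",im[:,:,::-1])
import pickle;pickle.dump((m,im),open("w4.pkl","wb"))
for t,z in (("cell0",34),("bushing_top",105),("pin",20),("station",0)):
    for d in r.spot_point("wrist",t)[:5]:
        print(t,round(d["conf"],2),np.round(d["position"],1),np.round(ray("wrist",d["position"],z,m)[:2],1))
inc([568,-101.7,156.3],-120.5)
```

```text
t(m) [0.0011 0.1586 0.0008] w [ 0.0002  0.0018 -0.0003] cur [ 567.9 -100.4  314.9] [-9.001e+01  1.000e-02 -1.204e+02]
```

View pics/w4.png

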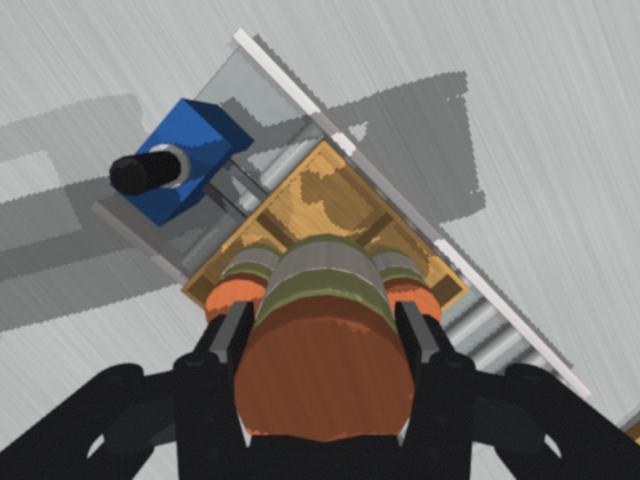

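The jar is held over the tray. The rim corner shows at (323,141), the left corner at (183,290) and the right one at (468,282).

Run:
```python
from h import *
import pickle;m,im=pickle.load(open("w4.pkl","rb"))
c,s=np.cos(np.radians(14.7)),np.sin(np.radians(14.7))
for q,p in (((86,86),(323,141)),((86,-86),(468,282)),((-86,86),(183,290))):
    e=np.array([538+c*q[0]-s*q[1],-153+s*q[0]+c*q[1]]);print(e.round(1),ray("wrist",p,74,m)[:2].round(1))
print("pin top",ray("wrist",(130,176),166,m))
```

```text
[599.4 -48. ] [598.  -49.5]
[ 643.  -214.4] [ 644.  -208.8]
[433.  -91.6] [435.2 -93.9]
pin top [500.85445901  -9.0624063  166.        ]
```

>>> arm_command([
  [0.001, 0.01, 0.001, 0, 0, 0],
  [0.001, 0.03, 0.001, 0, 0, 0],
  [0.001, 0.055, 0.001, 0, 0, 0],
  [0.001, 0.08, 0.001, 0, 0, 0],
  [0.001, 0.105, 0.001, 0, 0, 0],
  [0.001, 0.125, 0.001, 0, 0, 0],
  [0.001, 0.14, 0.001, 0, 0, 0],
  [0.001, 0.15, 0.001, 0, 0, 0],
  [0.001, 0.156, 0.001, 0, 0, 0],
  [0.001, 0.156, 0.001, 0, 0, 0],
])

```text
time: 10.65
tool_pos: [568.5, -103.0, 158.9]
tcp_rot: [-90.0, 0.0, -120.5]
ft_force: [0.4, -0.7, -0.2]
finger_gap: 53.6
```

Run:
```python
from h import *
s=r.sense();print(s["tool_pos"],s["ft_force"])
im=r.snapshot("wrist");cv2.imwrite("pics/w5.png",im[:,:,::-1])
im=r.snapshot("top");cv2.imwrite("pics/t5.png",cv2.resize(im[150:350,250:550,::-1],(800,533)))
```

```text
[ 568.54273105 -103.02736458  158.93243396] [ 0.42486121 -0.6795166  -0.17260563]
```

View pics/w5.png

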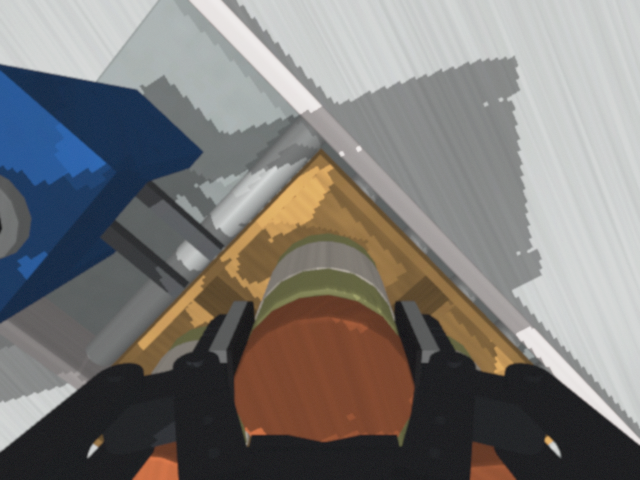

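View pics/t5.png

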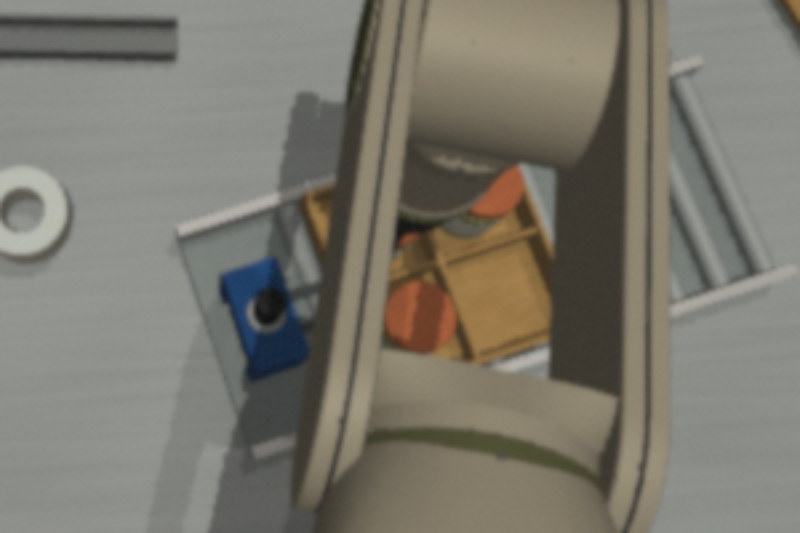

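The jar is centred in the cell, so I'll lower it slowly.

>>> arm_command([
  [0, 0.001, 0, 0, 0, 0],
  [0, 0.002, 0, 0, 0, 0],
  [0, 0.003, 0, 0, 0, 0],
  [0, 0.0035, 0, 0, 0, 0],
  [0, 0.004, 0, 0, 0, 0],
  [0, 0.0045, 0, 0, 0, 0],
  [0, 0.005, 0, 0, 0, 0],
  [0, 0.005, 0, 0, 0, 0],
  [0, 0.005, 0, 0, 0, 0],
  [0, 0.005, 0, 0, 0, 0],
])

```text
time: 12.0
tool_pos: [568.5, -103.0, 153.9]
tcp_rot: [-90.0, 0.0, -120.5]
ft_force: [-0.5, -0.6, -1.6]
finger_gap: 53.3
```

>>> arm_command([
  [0, 0.0003, 0, 0, 0, 0],
  [0, 0.0006, 0, 0, 0, 0],
  [0, 0.0009, 0, 0, 0, 0],
  [0, 0.0009, 0, 0, 0, 0],
  [0, 0.0009, 0, 0, 0, 0],
  [0, 0.0009, 0, 0, 0, 0],
  [0, 0.0009, 0, 0, 0, 0],
  [0, 0.0009, 0, 0, 0, 0],
  [0, 0.0009, 0, 0, 0, 0],
  [0, 0.0009, 0, 0, 0, 0],
])

```text
time: 13.25
tool_pos: [568.6, -103.0, 153.3]
tcp_rot: [-90.0, 0.0, -120.5]
ft_force: [-2.2, 1.4, 5.0]
finger_gap: 53.4
```

>>> arm_command([
  [0, 0, 0, 0, 0, 0],
  [0, 0, 0, 0, 0, 0],
  [0, 0, 0, 0, 0, 0],
  [0, 0, 0, 0, 0, 0],
  [0, 0, 0, 0, 0, 0],
  [0, -0.005, 0, 0, 0, 0],
  [0, -0.015, 0, 0, 0, 0],
  [0, -0.035, 0, 0, 0, 0],
  [0, -0.065, 0, 0, 0, 0],
  [0, -0.1, 0, 0, 0, 0],
], jaw=-0.75)

```text
time: 14.5
tool_pos: [568.4, -102.9, 255.2]
tcp_rot: [-90.0, 0.0, -120.5]
ft_force: [1.1, -0.1, 1.0]
finger_gap: 74.6
```

Run:
```python
from h import *
im=r.snapshot("wrist");cv2.imwrite("pics/w6.png",im[:,:,::-1])
inc([487.5,374.5,300],-120.5,cur=np.array([568.6,-103.,253]))
print(r.sense()["joint_pos"])
```

```text
t(m) [-0.3705 -0.0488 -0.3117] w [-0.0083  0.0004 -0.0023] cur [ 568.6 -103.   253. ] [ -89.52    0.13 -120.48]
[-1.53496369e+01  5.30170849e+00  9.20498492e+01  3.97120056e-04
  8.21543596e+01  1.51277745e+01]
```

View pics/w6.png

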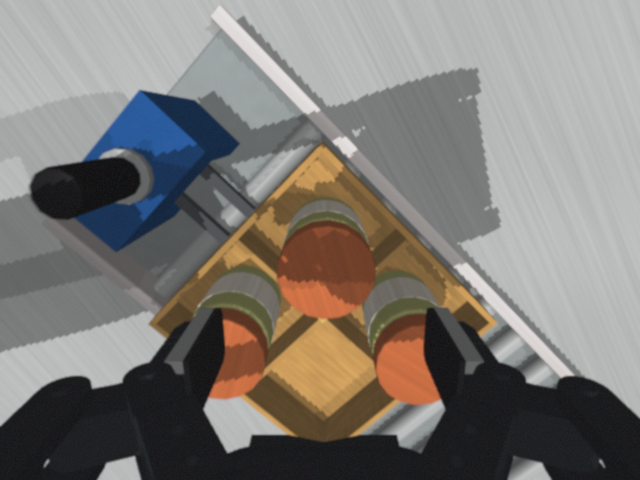

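The first jar stands upright in its cell, lid at (326,270). Next is the second jar.

>>> arm_command([
  [-0.02, -0.02, -0.017, 0, 0, 0],
  [-0.06, -0.04, -0.05, 0, 0, 0],
  [-0.105, -0.05, -0.088, 0, 0, 0],
  [-0.15, -0.05, -0.126, 0, 0, 0],
  [-0.195, -0.04, -0.164, 0, 0, 0],
  [-0.24, -0.025, -0.202, 0, 0, 0],
  [-0.285, -0.005, -0.24, 0, 0, 0],
  [-0.325, 0.015, -0.274, 0, 0, 0],
  [-0.355, 0.035, -0.3, 0, 0, 0],
  [-0.37, 0.043, -0.312, 0, 0, 0],
], jaw=-1)

```text
time: 15.8
tool_pos: [486.3, 376.0, 209.9]
tcp_rot: [-90.0, -0.0, -120.4]
ft_force: [0.1, 0.0, -0.3]
finger_gap: 85.4
```

Run:
```python
from h import *
for i in range(4): r.snapshot("scene")
m=r.camera_model("wrist");im=r.snapshot("wrist");cv2.imwrite("pics/w7.png",im[:,:,::-1])
for d in r.spot_point("wrist","jar_b")[:5]:
        print(round(d["conf"],2),np.round(d["position"],1),np.round(ray("wrist",d["position"],0,m)[:2],1))
inc([488,374,119],-120.5)
```

```text
0.8 [324.2 227.7] [489.1 374.5]
t(m) [-0.0005  0.0924 -0.0008] w [-0.0011 -0.0011 -0.0013] cur [488.3 373.1 211.4] [-8.9940e+01  8.0000e-02 -1.2056e+02]
```

View pics/w7.png

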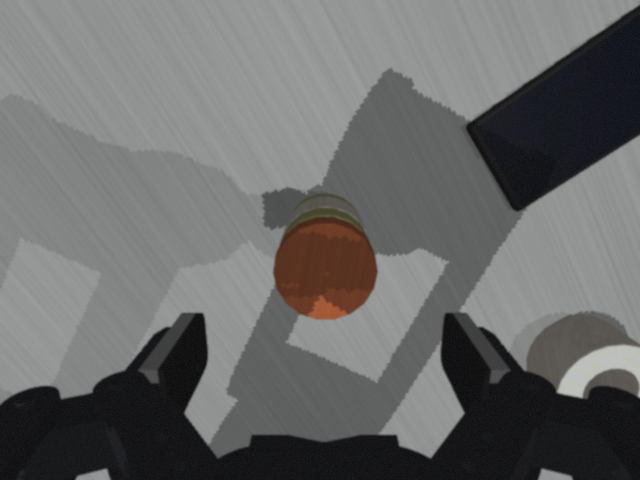

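The second jar is centred at (325,268), and the phone and roll are clear of the fingers. Descending.

>>> arm_command([
  [0, 0.012, 0, 0, 0, 0],
  [0, 0.026, 0, 0, 0, 0],
  [0, 0.04, 0, 0, 0, 0],
  [0, 0.054, 0, 0, 0, 0],
  [0, 0.068, 0, 0, 0, 0],
  [0, 0.08, 0, 0, 0, 0],
  [0, 0.088, 0, 0, 0, 0],
  [0, 0.092, 0, 0, 0, 0],
  [0, 0.092, 0, 0, 0, 0],
  [0, 0.092, 0, 0, 0, 0],
])

```text
time: 17.35
tool_pos: [487.6, 374.4, 118.6]
tcp_rot: [-90.0, 0.1, -120.5]
ft_force: [-0.0, -0.2, -0.3]
finger_gap: 85.0
```

>>> arm_command([
  [0, 0, 0, 0, 0, 0],
  [0, 0, 0, 0, 0, 0],
  [0, 0, 0, 0, 0, 0],
  [0, 0, 0, 0, 0, 0],
  [0, 0, 0, 0, 0, 0],
  [0, 0, 0, 0, 0, 0],
  [0, 0, 0, 0, 0, 0],
  [0, 0, 0, 0, 0, 0],
  [0, 0, 0, 0, 0, 0],
  [0, 0, 0, 0, 0, 0],
], jaw=1, force=30)

```text
time: 18.6
tool_pos: [487.5, 374.3, 118.5]
tcp_rot: [-90.0, 0.0, -120.5]
ft_force: [0.2, -1.1, 5.2]
finger_gap: 53.6
```

>>> arm_command([
  [0, -0.01, 0, 0, 0, 0],
  [0, -0.03, 0, 0, 0, 0],
  [0, -0.055, 0, 0, 0, 0],
  [0, -0.08, 0, 0, 0, 0],
  [0, -0.11, 0, 0, 0, 0],
  [0, -0.14, 0, 0, 0, 0],
  [0, -0.165, 0, 0, 0, 0],
  [0, -0.185, 0, 0, 0, 0],
  [0, -0.195, 0, 0, 0, 0],
  [0, -0.196, 0, 0, 0, 0],
])

```text
time: 19.85
tool_pos: [487.4, 374.2, 314.6]
tcp_rot: [-90.0, 0.0, -120.5]
ft_force: [0.8, -0.3, -1.5]
finger_gap: 53.4
```

Run:
```python
from h import *
inc([508,-204.3,315],-120.5)
im=r.snapshot("wrist");cv2.imwrite("pics/w8.png",im[:,:,::-1])
```

```text
t(m) [ 0.4881 -0.0007  0.3112] w [-0.0003  0.0004 -0.0007] cur [487.4 374.2 314.6] [-8.9980e+01  4.0000e-02 -1.2048e+02]
```

View pics/w8.png

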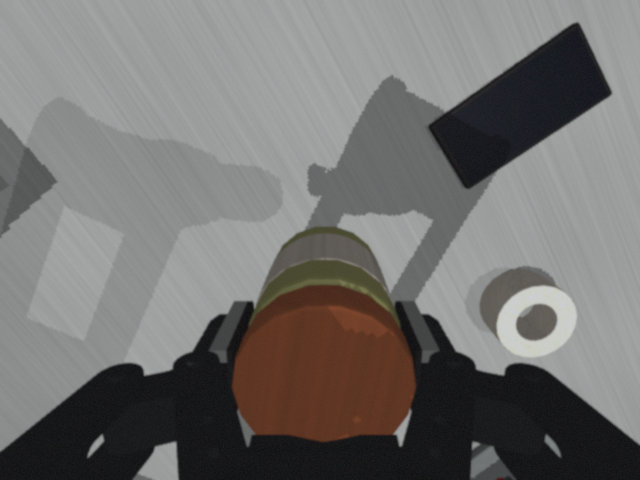

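>>> arm_command([
  [0.015, -0.002, 0.01, 0, 0, 0],
  [0.045, -0.005, 0.029, 0, 0, 0],
  [0.085, -0.01, 0.054, 0, 0, 0],
  [0.125, -0.01, 0.08, 0, 0, 0],
  [0.165, -0.01, 0.105, 0, 0, 0],
  [0.205, -0.01, 0.131, 0, 0, 0],
  [0.245, -0.01, 0.156, 0, 0, 0],
  [0.285, -0.01, 0.182, 0, 0, 0],
  [0.325, -0.01, 0.207, 0, 0, 0],
  [0.36, -0.01, 0.23, 0, 0, 0],
])

```text
time: 21.15
tool_pos: [501.7, -55.2, 323.1]
tcp_rot: [-90.1, -0.0, -120.5]
ft_force: [-0.0, 0.0, -1.3]
finger_gap: 53.5
```

>>> arm_command([
  [0.03, 0, 0.019, 0, 0, 0],
  [0.06, 0, 0.038, 0, 0, 0],
  [0.09, 0, 0.057, 0, 0, 0],
  [0.115, 0, 0.073, 0, 0, 0],
  [0.128, 0.005, 0.081, 0, 0, 0],
  [0.128, 0.015, 0.081, 0, 0, 0],
  [0.128, 0.03, 0.081, 0, 0, 0],
  [0.128, 0.045, 0.081, 0, 0, 0],
  [0.128, 0.055, 0.081, 0, 0, 0],
  [0.128, 0.06, 0.081, 0, 0, 0],
])

```text
time: 22.4
tool_pos: [507.5, -203.6, 262.9]
tcp_rot: [-90.1, -0.0, -120.4]
ft_force: [-1.0, 0.5, -0.9]
finger_gap: 53.1
```

Run:
```python
from h import *
m=r.camera_model("wrist");im=r.snapshot("wrist");cv2.imwrite("pics/w9.png",im[:,:,::-1])
inc([508,-204.3,158],-120.5)
```

```text
t(m) [0.0003 0.1047 0.0009] w [0.0015 0.0008 0.    ] cur [ 507.5 -203.7  262.7] [ -90.08   -0.   -120.45]
```

View pics/w9.png

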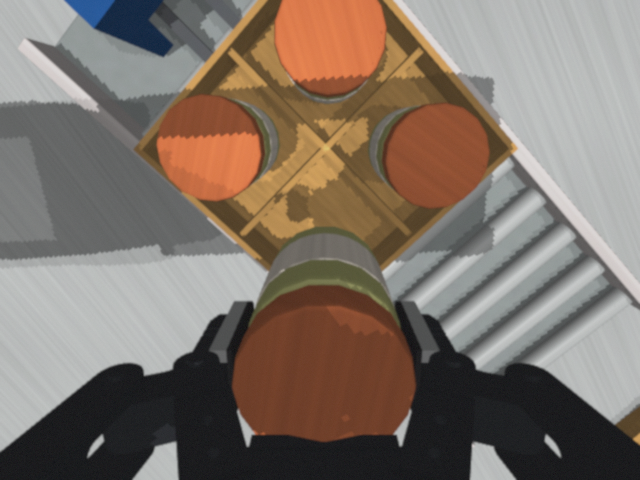

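The cross of dividers is at (327,147), with outer corners at (136,148) and (514,148). I'll refine the cell position.

Run:
```python
from h import *
P=[ray("wrist",p,74)[:2] for p in ((327,147),(136,148),(514,148))];print(np.round(P,1))
d=P[2]-P[1];print(np.degrees(np.arctan2(d[1],d[0]))+45,np.linalg.norm(d),(P[1]+P[2])/2)
```

```text
[[ 539.1 -153.5]
 [ 435.   -92.9]
 [ 640.4 -213.7]]
14.537700748792926 238.265080985479 [ 537.67037959 -153.34315456]
```

Centre (538,-153.4) and yaw 14.6° agree with the earlier estimate. Descending.

>>> arm_command([
  [0, 0.01, 0.001, 0, 0, 0],
  [0, 0.025, 0.001, 0, 0, 0],
  [0, 0.042, 0.001, 0, 0, 0],
  [0, 0.06, 0.001, 0, 0, 0],
  [0, 0.078, 0.001, 0, 0, 0],
  [0, 0.092, 0.001, 0, 0, 0],
  [0, 0.1, 0.001, 0, 0, 0],
  [0, 0.105, 0.001, 0, 0, 0],
  [0, 0.105, 0.001, 0, 0, 0],
  [0, 0.105, 0.001, 0, 0, 0],
])

```text
time: 23.7
tool_pos: [509.0, -204.9, 159.7]
tcp_rot: [-89.9, 0.0, -120.5]
ft_force: [-0.3, 0.1, -1.3]
finger_gap: 53.5
```

Run:
```python
from h import *
m=r.camera_model("wrist");im=r.snapshot("wrist");cv2.imwrite("pics/w10.png",im[:,:,::-1])
```

```text
(no output)
```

View pics/w10.png

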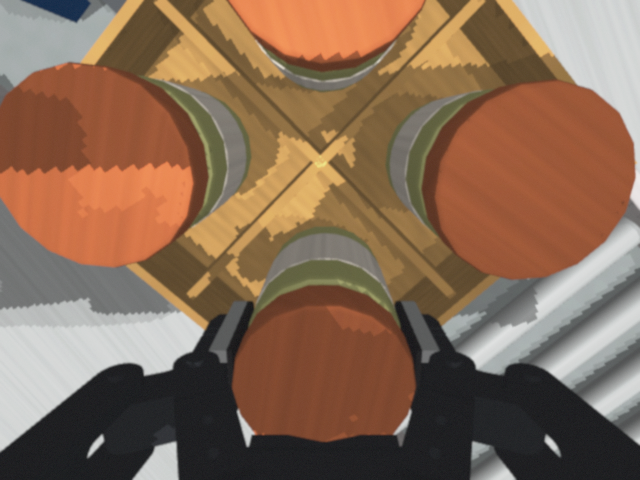

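>>> arm_command([
  [0, 0.001, 0, 0, 0, 0],
  [0, 0.002, 0, 0, 0, 0],
  [0, 0.003, 0, 0, 0, 0],
  [0, 0.004, 0, 0, 0, 0],
  [0, 0.0045, 0, 0, 0, 0],
  [0, 0.005, 0, 0, 0, 0],
  [0, 0.0055, 0, 0, 0, 0],
  [0, 0.006, 0, 0, 0, 0],
  [0, 0.006, 0, 0, 0, 0],
  [0, 0.006, 0, 0, 0, 0],
])

```text
time: 25.0
tool_pos: [508.6, -204.7, 153.0]
tcp_rot: [-90.0, 0.0, -120.5]
ft_force: [0.2, 0.8, -1.2]
finger_gap: 53.4
```

>>> arm_command([
  [0, 0.0003, 0, 0, 0, 0],
  [0, 0.0006, 0, 0, 0, 0],
  [0, 0.0009, 0, 0, 0, 0],
  [0, 0.001, 0, 0, 0, 0],
  [0, 0.001, 0, 0, 0, 0],
  [0, 0.001, 0, 0, 0, 0],
  [0, 0.001, 0, 0, 0, 0],
  [0, 0.001, 0, 0, 0, 0],
  [0, 0.001, 0, 0, 0, 0],
  [0, 0.001, 0, 0, 0, 0],
])

```text
time: 26.25
tool_pos: [508.7, -204.7, 152.5]
tcp_rot: [-90.0, 0.0, -120.5]
ft_force: [-2.4, 0.8, 5.6]
finger_gap: 53.0
```

>>> arm_command([
  [0, 0, 0, 0, 0, 0],
  [0, 0, 0, 0, 0, 0],
  [0, 0, 0, 0, 0, 0],
  [0, 0, 0, 0, 0, 0],
  [0, 0, 0, 0, 0, 0],
  [0, -0.005, 0, 0, 0, 0],
  [0, -0.015, 0, 0, 0, 0],
  [0, -0.035, 0, 0, 0, 0],
  [0, -0.065, 0, 0, 0, 0],
  [0, -0.1, 0, 0, 0, 0],
], jaw=-0.75)

```text
time: 27.5
tool_pos: [508.3, -204.6, 253.3]
tcp_rot: [-90.0, -0.0, -120.5]
ft_force: [0.3, -0.4, -0.4]
finger_gap: 75.0
```

Run:
```python
from h import *
m=r.camera_model("wrist");im=r.snapshot("wrist");cv2.imwrite("pics/w11.png",im[:,:,::-1])
inc([500.4,-8.4,260],-120.5,cur=np.array([508.7,-204.7,252.5]))
```

```text
t(m) [-0.165  -0.0082 -0.1067] w [-0.0076  0.0004 -0.0004] cur [ 508.7 -204.7  252.5] [-8.9560e+01  2.0000e-02 -1.2048e+02]
```

View pics/w11.png

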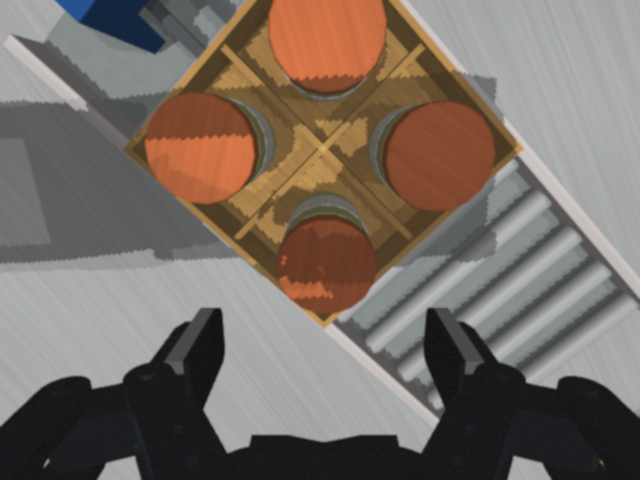

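All four jars stand upright, one in each cell. Moving above the pin.

>>> arm_command([
  [-0.012, -0.005, -0.008, 0, 0, 0],
  [-0.04, -0.012, -0.026, 0, 0, 0],
  [-0.075, -0.012, -0.048, 0, 0, 0],
  [-0.11, -0.012, -0.071, 0, 0, 0],
  [-0.14, -0.012, -0.091, 0, 0, 0],
  [-0.16, -0.012, -0.104, 0, 0, 0],
  [-0.165, -0.012, -0.107, 0, 0, 0],
  [-0.165, -0.012, -0.107, 0, 0, 0],
  [-0.165, -0.012, -0.107, 0, 0, 0],
  [-0.165, -0.012, -0.107, 0, 0, 0],
])

```text
time: 28.8
tool_pos: [500.1, -8.9, 263.9]
tcp_rot: [-90.0, -0.0, -120.5]
ft_force: [0.3, 0.3, 0.2]
finger_gap: 75.1
```

Run:
```python
from h import *
s=r.sense();print(s["qd"].round(1))
m=r.camera_model("wrist");im=r.snapshot("wrist");cv2.imwrite("pics/w12.png",im[:,:,::-1])
import pickle;pickle.dump((m,im),open("w12.pkl","wb"))
for t,z in (("bushing_top",105),("pin",20)):
    for d in r.spot_point("wrist",t)[:2]:
        print(t,round(d["conf"],2),np.round(d["position"],1),np.round(ray("wrist",d["position"],z,m)[:2],1))
for P in ((500.4,-8.4,166),(500.4,-8.4,105)): print(proj("wrist",P,m))
```

```text
[ 0.1  0.1 -0.   0.2 -0.1  0.1]
pin 0.69 [318.4 219.8] [496.   -7.4]
[323.76586787 290.73786955]
[323.73708892 250.12193312]
```

View pics/w12.png

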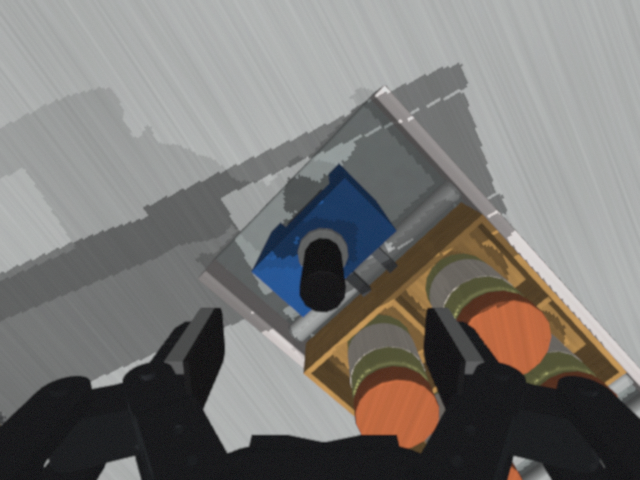

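The handle top is at (322,291) and the finger midpoint at column 324.5, so I'll measure it more exactly.

Run:
```python
from h import *
import pickle;m,im=pickle.load(open("w12.pkl","rb"))
sub=im[240:330,280:360].astype(int)
cv2.imwrite("pics/c12.png",cv2.resize(np.clip(sub*2.5,0,255).astype(np.uint8)[:,:,::-1],None,fx=6,fy=6,interpolation=0))
dk=(sub.sum(2)<75)
for row in range(0,90,4):
    c=np.where(dk[row])[0]
    if len(c): print(row+240,c.min()+280,c.max()+280,(c.min()+c.max())/2+280)
```

```text
240 319 328 323.5
244 311 334 322.5
248 308 337 322.5
252 306 339 322.5
256 306 340 323.0
260 305 340 322.5
264 304 341 322.5
268 304 341 322.5
272 304 342 323.0
276 303 342 322.5
280 302 343 322.5
284 302 343 322.5
288 302 343 322.5
292 302 342 322.0
296 302 338 320.0
300 306 339 322.5
304 308 336 322.0
308 313 329 321.0
```

View pics/c12.png

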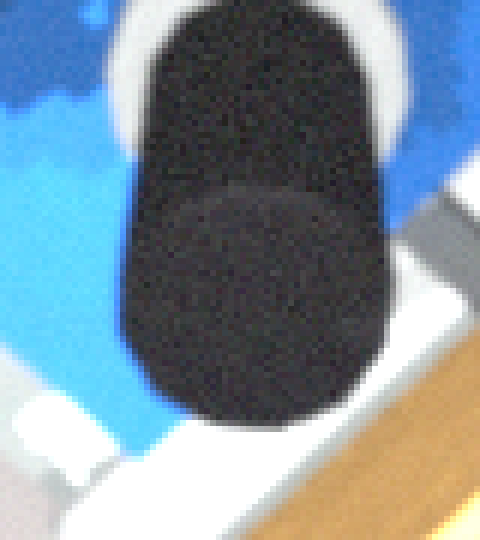

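>>> arm_command([
  [0, 0.008, -0.0008, 0, 0, 0],
  [0, 0.018, -0.0008, 0, 0, 0],
  [0, 0.03, -0.0008, 0, 0, 0],
  [0, 0.042, -0.0008, 0, 0, 0],
  [0, 0.054, -0.0008, 0, 0, 0],
  [0, 0.063, -0.0008, 0, 0, 0],
  [0, 0.069, -0.0008, 0, 0, 0],
  [0, 0.071, -0.0008, 0, 0, 0],
  [0, 0.071, -0.0008, 0, 0, 0],
  [0, 0.071, -0.0008, 0, 0, 0],
], jaw=-0.2, force=20)

```text
time: 30.2
tool_pos: [499.7, -7.8, 193.5]
tcp_rot: [-90.0, 0.0, -120.5]
ft_force: [0.9, -0.4, -0.3]
finger_gap: 51.3
```

Run:
```python
from h import *
s=r.sense();print(s["tool_pos"],s["tcp_rot"],s["ft_force"])
m=r.camera_model("wrist");im=r.snapshot("wrist");cv2.imwrite("pics/w13.png",im[:,:,::-1])
```

```text
[499.66952508  -7.8399842  193.48586261] [-8.99565681e+01  1.63166776e-02 -1.20480166e+02] [ 0.85569197 -0.403439   -0.3314107 ]
```

View pics/w13.png

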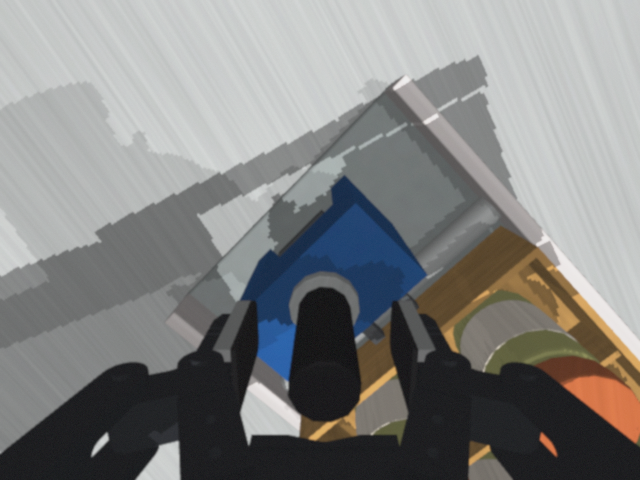

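The handle is centred (columns 289–360) between the pads (256 and 391). Closing gently.

>>> arm_command([
  [0, 0, 0, 0, 0, 0],
  [0, 0, 0, 0, 0, 0],
  [0, 0, 0, 0, 0, 0],
  [0, 0, 0, 0, 0, 0],
  [0, 0, 0, 0, 0, 0],
  [0, 0, 0, 0, 0, 0],
  [0, 0, 0, 0, 0, 0],
  [0, 0, 0, 0, 0, 0],
  [0, 0, 0, 0, 0, 0],
  [0, 0, 0, 0, 0, 0],
], jaw=1, force=20)

```text
time: 31.5
tool_pos: [499.6, -7.8, 193.2]
tcp_rot: [-90.0, 0.0, -120.5]
ft_force: [-0.4, -1.1, 5.6]
finger_gap: 21.5
```

Run:
```python
from h import *
s=r.sense();print(s["tool_pos"],s["tcp_rot"],s["ft_force"],s["wrist_torque"]);print(R(s).inv().apply(s["ft_force"]))
```

```text
[499.55382511  -7.83768658 193.22919177] [-8.99737853e+01  9.13842666e-03 -1.20478734e+02] [-0.43795261 -1.06700108  5.6454842 ] [-0.02758451 -0.06164006 -0.05116796]
[ 1.14079742 -5.64559071  0.16635056]
```

The side force is about 1 N. Lifting the first part.

>>> arm_command([
  [0, -0.001, 0, 0, 0, 0],
  [0, -0.003, 0, 0, 0, 0],
  [0, -0.006, 0, 0, 0, 0],
  [0, -0.009, 0, 0, 0, 0],
  [0, -0.012, 0, 0, 0, 0],
  [0, -0.015, 0, 0, 0, 0],
  [0, -0.018, 0, 0, 0, 0],
  [0, -0.02, 0, 0, 0, 0],
  [0, -0.02, 0, 0, 0, 0],
  [0, -0.02, 0, 0, 0, 0],
])

```text
time: 32.75
tool_pos: [499.3, -7.8, 212.9]
tcp_rot: [-90.0, -0.0, -120.5]
ft_force: [-0.7, -0.6, -2.1]
finger_gap: 21.2
```

Run:
```python
from h import *
s=r.sense();print(s["tool_pos"],s["ft_force"],s["wrist_torque"])
im=r.snapshot("scene");cv2.imwrite("pics/s14.png",cv2.resize(im[120:280,220:380,::-1],(600,600)))
```

```text
[499.27224156  -7.77838527 212.88962262] [-0.73480364 -0.55057513 -2.13888486] [ 0.06136911 -0.02215527 -0.03140374]
```

View pics/s14.png

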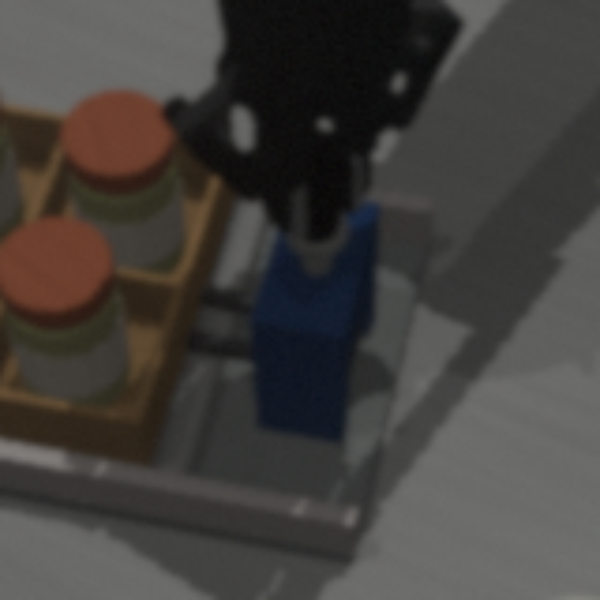

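The collar has risen clear of the bushing with the gripper. Another 30 mm to go.

>>> arm_command([
  [0, -0.003, 0, 0, 0, 0],
  [0, -0.008, 0, 0, 0, 0],
  [0, -0.013, 0, 0, 0, 0],
  [0, -0.018, 0, 0, 0, 0],
  [0, -0.023, 0, 0, 0, 0],
  [0, -0.027, 0, 0, 0, 0],
  [0, -0.03, 0, 0, 0, 0],
  [0, -0.03, 0, 0, 0, 0],
  [0, -0.03, 0, 0, 0, 0],
  [0, -0.03, 0, 0, 0, 0],
])

```text
time: 34.05
tool_pos: [499.2, -7.8, 242.7]
tcp_rot: [-90.0, -0.0, -120.5]
ft_force: [0.2, 0.1, -3.0]
finger_gap: 21.4
```

Run:
```python
from h import *
s=r.sense();print(s["tool_pos"],s["ft_force"],s["wrist_torque"],s["finger_gap"])
im=r.snapshot("scene");cv2.imwrite("pics/s15.png",cv2.resize(np.clip(im[120:280,180:380,::-1]*1.8,0,255).astype(np.uint8),(750,600)))
im=r.snapshot("wrist");cv2.imwrite("pics/w15.png",im[:,:,::-1])
```

```text
[499.24736893  -7.77596284 242.73871762] [ 0.16713877  0.08429018 -2.98072394] [ 0.00773574 -0.04802694  0.01036136] 21.355367558305108
```

View pics/s15.png

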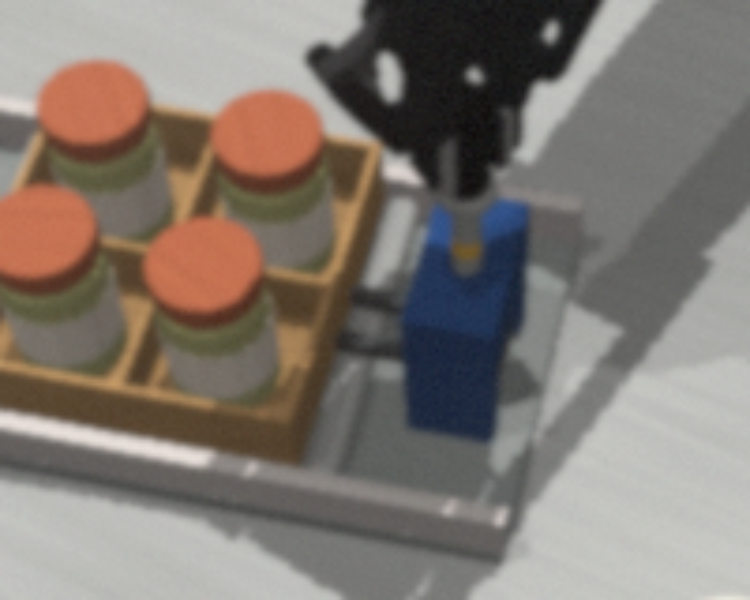

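View pics/w15.png

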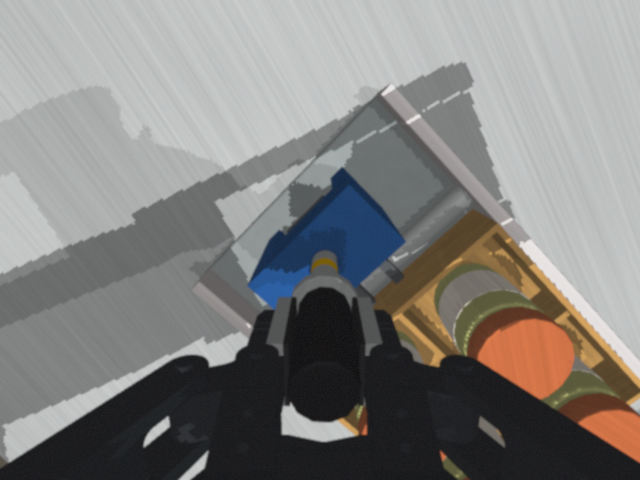

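The yellow band is fully out, with about 10 mm of bare steel below it and no red showing. Side force is near 0, so I'll hold and hand in.

>>> arm_command([
  [0, 0, 0, 0, 0, 0],
  [0, 0, 0, 0, 0, 0],
  [0, 0, 0, 0, 0, 0],
  [0, 0, 0, 0, 0, 0],
  [0, 0, 0, 0, 0, 0],
  [0, 0, 0, 0, 0, 0],
  [0, 0, 0, 0, 0, 0],
  [0, 0, 0, 0, 0, 0],
  [0, 0, 0, 0, 0, 0],
  [0, 0, 0, 0, 0, 0],
])

```text
time: 35.4
tool_pos: [499.4, -7.8, 243.0]
tcp_rot: [-90.0, 0.0, -120.5]
ft_force: [-0.2, 0.5, -2.9]
finger_gap: 21.7
```

```bash
python3 -c "
from h import *
s=r.sense();print(s['tool_pos'],s['ft_force'],s['finger_gap'],s['time'])
print(r.hand_in())"
```

```text
[499.38133507  -7.79755688 242.99582856] [-0.22569976  0.45476522 -2.90698847] 21.714518485066137 35.4
the job is handed in; nothing more can be done
None
```

I packed both loose jars, one in cell3 and one in cell0, then raised the pin about 50 mm and handed the job in at 35.4 s while still holding it. No verdict is reported back.

- **Jars:** each was lowered slowly and touched down at 5–6 N before I let go. The last pictures show all four upright, one per cell.
- **Pin:** the whole yellow band shows above the bushing with bare steel below it and no red. The wrist reads about 0.5 N sideways and 2.9 N of weight, and the fingers are 21.7 mm apart on the 22 mm handle.
- **Bystanders:** the arm stayed clear of the label roll, phone and channel, but I did not measure their positions again at the end.
- **Disagreements:** the camera estimates of positions differed by up to about 6 mm for one jar and mostly 2–4 mm elsewhere. The network did not find the bushing point in the wrist views, so I placed the pin grasp from the tray's outline and the handle's edges. No check failed.

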